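# Square up the bin dividers and hold the stack level

## Task

Four coloured bin dividers have been left in an untidy stack on top of a small carton on the bench. Tap their edges until the stack is square and flush on all four sides while it still lies on the carton, then pick up the whole stack in one grip, lift it level to at least 10 cm clear of the carton, and finish while still holding it there, steady, level and square, ready for a colleague to take. Leave the bin, the bottle and the jar alone.

Things in the scene. Friction and masses are not known exactly. Their poses are not given: they have to be found in the camera images.
- divider_blue: bottom divider, blue, lying on the carton: 110 x 52 x 6 mm rigid plastic plate, about 41 g, white label edge 9 mm wide on one long side. Origin at the centre of its underside; x along its length, y along its width (white edge at +y), z up. All four are alike but for colour. A pushed divider slides over those below and carries those above along.
- divider_orange: second divider from below, orange: same size and axes; its underside lies 6 mm above that of the blue one. In a square stack the four origins lie one above the other with parallel axes. At the start the upper dividers are shifted up to 18 mm lengthwise and 4 mm sideways and turned up to 0.07 rad to the blue one
- divider_green: third divider from below, green: same size and axes; its underside lies 12 mm above that of the blue one
- divider_yellow: top divider, yellow: same size and axes; its underside lies 18 mm above that of the blue one; its top is the top of the stack, 24 mm above the blue underside
- bin: bystander: open clear plastic shelf bin, 240 x 118 x 72 mm high, holding white cartons and two fitted dividers; 0.6 kg. Origin at the centre of its underside, x along its length. To be left alone
- bottle: bystander: upright amber tablet bottle with a white cap, 48 mm in diameter, 85 mm high, origin at the centre of its underside. To be left alone
- jar: bystander: low white ointment jar with a red cap, 60 mm in diameter, 50 mm high, origin at the centre of its underside. To be left alone
- carton: what the stack lies on: closed white carton with lilac bands, 90 x 38 x 36 mm high, 0.25 kg, loose on the bench (z = 0), origin at the centre of its underside, x along its length. The blue divider lies on its top, lengthwise and roughly central (within 6 mm and 0.08 rad), so it overhangs by some 10 mm at the ends and 7 mm at the sides

How it is judged:
On the way, in this order (a step that is already met when the one before it is completed fails the run):
1. the four dividers lie square and flush in one stack on the carton (x of divider_orange in the frame of divider_blue between -0.004 and 0.004 m and y of divider_orange in the frame of divider_blue between -0.004 and 0.004 m and z of divider_orange in the frame of divider_blue between 0.003 and 0.009 m and angle between the x axis of each of divider_orange, divider_green, divider_yellow and the x axis of divider_blue, either way round below 0.06 rad and x of divider_green in the frame of divider_blue between -0.004 and 0.004 m and y of divider_green in the frame of divider_blue between -0.004 and 0.004 m and z of divider_green in the frame of divider_blue between 0.009 and 0.015 m and x of divider_yellow in the frame of divider_blue between -0.004 and 0.004 m and y of divider_yellow in the frame of divider_blue between -0.004 and 0.004 m and z of divider_yellow in the frame of divider_blue between 0.015 and 0.021 m and height (world z) of divider_blue between 0.033 and 0.039 m and linear speed of each of divider_blue, divider_orange, divider_green, divider_yellow below 0.03 m/s and angular speed of each of divider_blue, divider_orange, divider_green, divider_yellow below 0.25 rad/s), for 0.2 s.
2. the whole square stack is lifted clear of the carton (height (world z) of divider_blue above 0.086 m and x of divider_orange in the frame of divider_blue between -0.004 and 0.004 m and y of divider_orange in the frame of divider_blue between -0.004 and 0.004 m and z of divider_orange in the frame of divider_blue between 0.003 and 0.009 m and angle between the x axis of each of divider_orange, divider_green, divider_yellow and the x axis of divider_blue, either way round below 0.06 rad and x of divider_green in the frame of divider_blue between -0.004 and 0.004 m and y of divider_green in the frame of divider_blue between -0.004 and 0.004 m and z of divider_green in the frame of divider_blue between 0.009 and 0.015 m and x of divider_yellow in the frame of divider_blue between -0.004 and 0.004 m and y of divider_yellow in the frame of divider_blue between -0.004 and 0.004 m and z of divider_yellow in the frame of divider_blue between 0.015 and 0.021 m), for 0.1 s.
At the end, for the whole second after the job is handed in: Blue divider at least 100 mm above the 36 mm high carton's top and within 0.08 rad of level; the others each within 4 mm (length and width) and 0.06 rad of it and within 0.10 rad of level; all slower than 0.03 m/s and 0.25 rad/s; held by the fingers, touching neither carton nor bystanders (height (world z) of divider_blue above 0.136 m and angle between divider_blue's own z axis and vertical below 0.08 rad and angle between each of divider_orange, divider_green, divider_yellow's own z axis and vertical below 0.1 rad and x of divider_orange in the frame of divider_blue between -0.004 and 0.004 m and y of divider_orange in the frame of divider_blue between -0.004 and 0.004 m and z of divider_orange in the frame of divider_blue between 0.003 and 0.009 m and angle between the x axis of each of divider_orange, divider_green, divider_yellow and the x axis of divider_blue, either way round below 0.06 rad and x of divider_green in the frame of divider_blue between -0.004 and 0.004 m and y of divider_green in the frame of divider_blue between -0.004 and 0.004 m and z of divider_green in the frame of divider_blue between 0.009 and 0.015 m and x of divider_yellow in the frame of divider_blue between -0.004 and 0.004 m and y of divider_yellow in the frame of divider_blue between -0.004 and 0.004 m and z of divider_yellow in the frame of divider_blue between 0.015 and 0.021 m and linear speed of each of divider_blue, divider_orange, divider_green, divider_yellow below 0.03 m/s and angular speed of each of divider_blue, divider_orange, divider_green, divider_yellow below 0.25 rad/s and contact force between the fingers and divider_blue above 0.5 N and contact force between each of divider_blue, divider_orange, divider_green, divider_yellow and bin below 0.1 N and contact force between each of divider_blue, divider_orange, divider_green, divider_yellow and bottle below 0.1 N and contact force between each of divider_blue, divider_orange, divider_green, divider_yellow and jar below 0.1 N and contact force between each of divider_blue, divider_orange, divider_green, divider_yellow and carton below 0.1 N); the arm keeps its last pose, push and grip.
It fails at once if the bin is pushed away (more than 15 mm) or tipped (distance of bin from where it was at the start of the episode above 0.015 m or angle between bin's own z axis and vertical above 0.25 rad).
It fails at once if the bottle is pushed away (more than 15 mm) or tipped (distance of bottle from where it was at the start of the episode above 0.015 m or angle between bottle's own z axis and vertical above 0.25 rad).
It fails at once if the jar is pushed away (more than 15 mm) or tipped (distance of jar from where it was at the start of the episode above 0.015 m or angle between jar's own z axis and vertical above 0.25 rad).
It fails at once if the stack is tipped in the air instead of being lifted level (height (world z) of divider_blue above 0.066 m and angle between any of divider_blue, divider_orange, divider_green, divider_yellow's own z axis and vertical above 0.25 rad).
It also fails if it takes over 67 s, if anything falls off the work surface, if the arm or the gripper's body presses on something with over 40 N, if the wrist force passes 120 N, or if a joint passes its speed limit or range.

## Robot

A 7-joint arm with a two-finger parallel gripper is mounted at the origin on the work surface. World frame = base frame: x ahead of the robot, y to its left, z up, the work surface at z = 0. Lengths are in m, angles in rad, forces in N, time in s.
With the tool pointing down it reaches from about 0.4 to 0.9 m from the base axis. Payload 5.5 kg.
Tool frame: the origin (TCP) lies on the centre line of the jaws, within the pads' length; the fingertips stand 11 mm ahead of it and the grasp point (between the pads) lies 8 mm behind it; z points along the fingers, y is the direction in which the jaws open and shut (so a half turn about z gives the same grasp; the last joint's range is limited). The gripper opens to 85 mm and grips with 20 to 120 N. Pads are 22 mm wide; open, the fingers measure 114 mm over their backs; the gripper's body (76 mm by 85 mm) begins 54 mm behind the grasp point. The pads swing forward as they close: fully open they stand 13 mm farther back than shut.
Start: joints at [0.263, 0.501, -0.427, 1.55, 0.221, 1.138, -0.21], TCP at [0.65, 0, 0.242] pointing down, gripper open.
Joint ranges: [-2.88, 2.88], [-0.31, 2.03], [-1.54, 1.56], [0.2, 2.42], [-1.41, 4.55], [0.19, 2.02], [-2.57, 2.57]. Speed limits (rad/s): [2.57, 2.57, 3.14, 3.14, 3.14, 3.14, 3.14].

## Interface

Orientations are given as a 3x3 rotation matrix whose columns are the frame's x, y, z axes.
In Python, from bench import env, viewer gives the robot as it stands.
- The arm moves only by the tool apply_moves, never from a script. Its argument "plan" is one flat list of numbers, 5 for each row, row after row: the opening, from 0 (shut) to 1 (fully open), then the shift along the world's x, y, z in mm, then the turn about the world's z in rad. A call has 1 to 5 rows; each row shifts and turns the commanded pose from where the row before left it; what a row does not reach is not made up. A row lasts 1/8 s, in which the tool goes at most 62.5 mm and 10.7 degrees, less where a joint would pass 70% of its speed; a pose out of reach is approached as far as the arm can. A call is refused whole if a number of a shift passes 62.5 or a number of a turn 0.188, either way. A call with a gripper value outside its range is refused whole. The fingers move at their own pace and stop on an object; "squeeze" is the grip in N (left out, the last holds). Time passes only in rows, so rows that do not move let the fingers close. It gives the time, the measured TCP pose, the force and the opening at its end, in the units of the state.
- env.read_state(): the state, without advancing time (a new reading comes with each control period).
- viewer.grab_frame(name): name is "scene" or "side" or "wrist"; returns a dict with "pixels" (420x560x3 uint8, red, green, blue), "fx", "fy", "cx", "cy" (pixels), "rvec" (rotation vector, rad) and "tvec" (3), from world to camera coordinates, as OpenCV has them. Camera axes: x right, y down, z forward; pixel columns grow to the right and rows downward; lengths in m; the calibration is good to about 2 mm. A picture is of the moment at which its call begins. There is no depth.
- env.job_done(): hands the job in, once; it reports no verdict.
The state is a dict: "clock": time; "q": joint angles; "joint_vel": joint speeds; "joint_efforts": joint torques, N m; "eef_pos": TCP position; "orientation": TCP orientation; "contact_force": force on the tool from outside, world axes, zero at the start; "moment": the same for the moment, N m; "opening": finger opening in m.
Only numpy, scipy, OpenCV 4.12 (cv2) and the standard library are available. Lean on these libraries where they do the work, as an engineer would, in place of code of your own. Each camera call takes 0.05 s, during which the arm holds its last target.

## Working session

There is one attempt and no reset: what is moved stays moved. The work goes in short steps, Python scripts to look and compute and a tool call to move; the robot and the scene stay as the last step left them, time stands still between calls to the robot, and variables do not carry over. Pictures are saved under pics/ and viewed, and the job is handed in when it is done.

Besides the shell and the picture viewer there is one more tool, called after ">>>" as a command line: name --argument value ..., lists and objects as JSON in quotes. apply_moves: Moves the arm, as the interface text tells. Its arguments: {"type":"object","properties":{"plan":{"type":"array","items":{"type":"number"}},"squeeze":{"type":"number"}},"required":["plan"]}

```bash
ls; mkdir -p pics; cat > h.py <<'E'
import numpy as np, cv2
from bench import env, viewer
def grab(n,tag):
    f=viewer.grab_frame(n); cv2.imwrite(f'pics/{tag}.png',cv2.cvtColor(np.ascontiguousarray(f['pixels']),cv2.COLOR_RGB2BGR))
    np.savez(f'pics/{tag}.npz',**f); return f
def load(tag): return dict(np.load(f'pics/{tag}.npz'))
def ray(f,u,v):
    R=cv2.Rodrigues(np.array(f['rvec'],float))[0]; t=np.array(f['tvec'],float).ravel()
    return -R.T@t, R.T@np.array([(u-f['cx'])/f['fx'],(v-f['cy'])/f['fy'],1.])
def onz(f,u,v,z):
    c,d=ray(f,u,v); return c+d*(z-c[2])/d[2]
def proj(f,P):
    K=np.array([[f['fx'],0,f['cx']],[0,f['fy'],f['cy']],[0,0,1.]])
    return cv2.projectPoints(np.array(P,float).reshape(-1,1,3),np.array(f['rvec'],float),np.array(f['tvec'],float),K,None)[0].reshape(-1,2)
E
python3 - <<'E'
from h import *
for n in ('scene','side','wrist'):
    f=grab(n,n+'0'); print(n,f['fx'],f['cx'],f['cy'],ray(f,280,210))
s=env.read_state(); print(s)
E
```

```text
pics
scene 472.0967444047965 276.03024322612595 208.61461728268594 (array([ 1.12301091, -0.69339808,  0.7941268 ]), array([-0.43406669,  0.6296423 , -0.64437256]))
side 537.0142091716436 274.87022795840113 210.0574050694 (array([0.28668125, 0.80196576, 1.03277301]), array([ 0.26309208, -0.61789128, -0.74100215]))
wrist 370.9426081631174 284.8591300982891 204.1289902308412 (array([0.64938033, 0.07671662, 0.3738465 ]), array([-0.01424966, -0.31655186, -0.94869066]))
{'clock': 0.15, 'q': array([ 0.26320764,  0.50163544, -0.426804  ,  1.55119884,  0.220792  ,
        1.13831014, -0.21030523]), 'joint_vel': array([-0.00079667, -0.0011482 ,  0.00013944, -0.00272158, -0.00026603,
        0.00042804, -0.00261473]), 'joint_efforts': array([-7.84630305e-03, -5.70037007e+01, -5.82563952e+00, -2.81283009e+01,
        1.07005105e-02,  7.80367671e-03, -3.10690336e-05]), 'eef_pos': array([ 6.49482878e-01, -5.13875802e-05,  2.41498153e-01]), 'orientation': array([[ 1.98329089e-07,  9.99998864e-01, -1.50742390e-03],
       [ 9.99999999e-01, -1.22514579e-07,  5.02941797e-05],
       [ 5.02939379e-05, -1.50742391e-03, -9.99998863e-01]]), 'contact_force': array([-0.46041884,  0.11878396, -0.03547222]), 'moment': array([-0.03655939,  0.02930046, -0.02019525]), 'opening': 0.0858437858498266}
```

View pics/scene0.png

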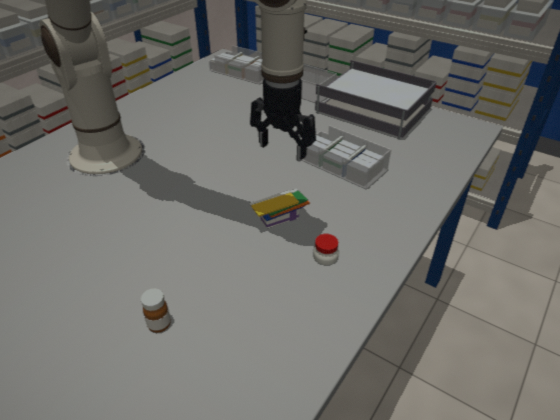

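View pics/side0.png

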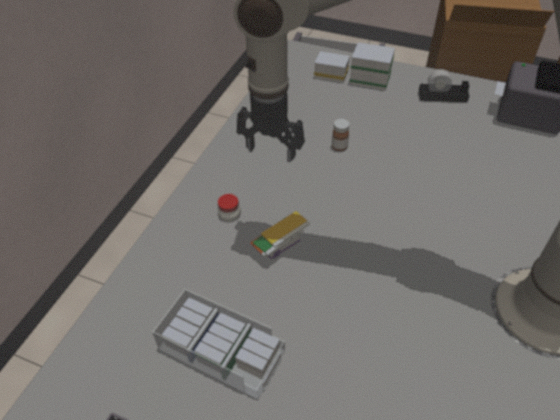

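View pics/wrist0.png

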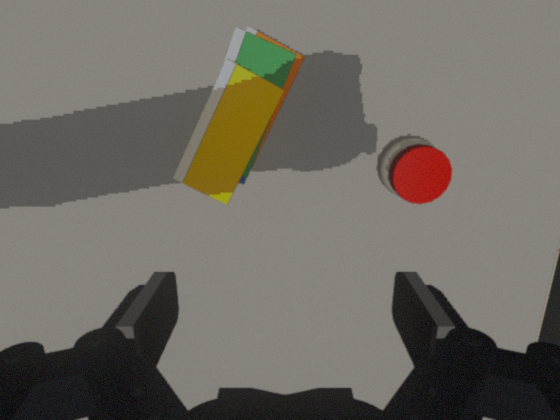

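```bash
python3 - <<'E'
from h import *
a=cv2.imread('pics/wrist0.png')[15:220,160:320]; cv2.imwrite('pics/w0c.png',cv2.resize(a,None,fx=3.7,fy=2.9*1,interpolation=cv2.INTER_CUBIC))
a=cv2.imread('pics/scene0.png')[180:230,240:320]; b=cv2.imread('pics/side0.png')[205:265,240:320]
cv2.imwrite('pics/s0c.png',np.vstack([cv2.resize(a,(480,300),interpolation=cv2.INTER_CUBIC),cv2.resize(b,(480,300*60//60),interpolation=cv2.INTER_CUBIC)]))
f=load('wrist0')
p=f['pixels']; hsv=cv2.cvtColor(p,cv2.COLOR_RGB2HSV)
for n,lo,hi,z in (('yellow',(20,120,80),(32,255,255),.060),('green',(40,80,50),(80,255,255),.054),('orange',(5,120,80),(18,255,255),.048),('red',(0,150,80),(4,255,255),.05)):
    m=cv2.inRange(hsv,lo,hi); m[250:]=0
    c=max(cv2.findContours(m,0,2)[0],key=cv2.contourArea)
    r=cv2.minAreaRect(c); b=cv2.boxPoints(r)
    P=[onz(f,u,v,z)[:2] for u,v in b]
    print(n,cv2.contourArea(c),b.round().tolist(),np.round(P,4).tolist(),np.round(np.mean(P,0),4))
E
```

```text
yellow 6580.5 [[181.0, 183.0], [236.0, 64.0], [285.0, 86.0], [230.0, 206.0]] [[0.5586, -0.0035], [0.6105, 0.0941], [0.6493, 0.0771], [0.6004, -0.0242]] [0.6047 0.0359]
green 1770.0 [[232.0, 65.0], [247.0, 32.0], [297.0, 55.0], [282.0, 87.0]] [[0.6059, 0.0939], [0.6187, 0.1182], [0.6585, 0.1014], [0.6464, 0.0763]] [0.6324 0.0975]
orange 498.0 [[255.0, 158.0], [257.0, 32.0], [303.0, 33.0], [301.0, 159.0]] [[0.6225, 0.0166], [0.6265, 0.1188], [0.6638, 0.1182], [0.6636, 0.0159]] [0.6441 0.0674]
red 2548.5 [[383.0, 188.0], [410.0, 136.0], [460.0, 161.0], [433.0, 213.0]] [[0.738, -0.0105], [0.7568, 0.0364], [0.8032, 0.0146], [0.786, -0.0343]] [0.771  0.0015]
```

View pics/w0c.png

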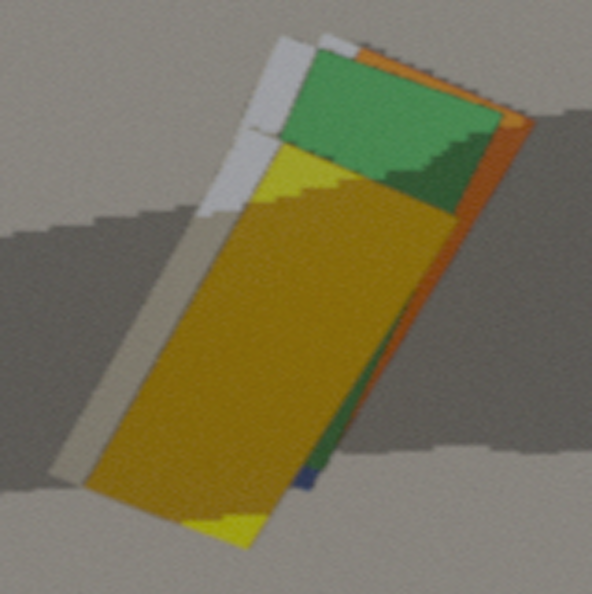

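View pics/s0c.png

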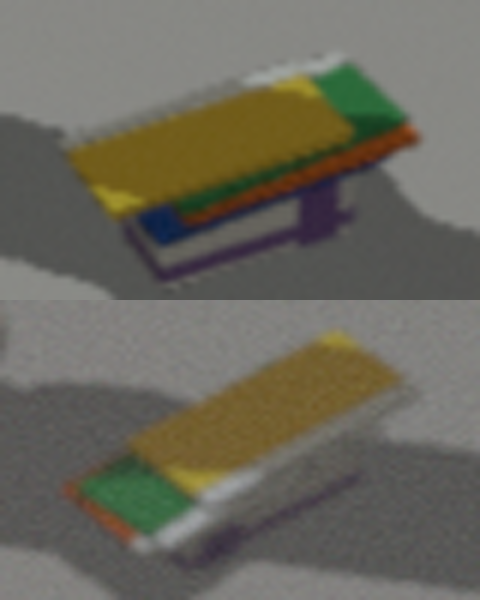

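```bash
python3 - <<'E'
from h import *
f=load('wrist0')
o=np.array([.605,.04]); th=np.arctan2(.0976,.0519)
Rm=np.array([[np.cos(th),np.sin(th)],[-np.sin(th),np.cos(th)]])
def loc(n,u,v,z):
    P=onz(f,u,v,z)[:2]; print(n,P.round(4),'loc mm',(Rm@(P-o)*1000).round(1))
print(th)
loc('Y nL',173.5,177.8,.060);loc('Y nR',227,204,.06);loc('Y fR',283.5,89.1,.06);loc('Y fL',227.6,59.8,.06)
loc('G fL',236.5,27.8,.054);loc('G fR',295.7,53.6,.054)
loc('O fL',247,26.4,.048);loc('O fR',304.6,56.4,.048)
loc('B nR',244.3,184,.042)
# jar, bottle, bin
p=f['pixels']
s=load('scene0')
for n,u,v,z in (('jarcap',326,242,.05),('bottlecap',153,298,.085),('bin TL',312,140,.072),('bin TR',388,160,.072),('binfront',378,180,0)):print(n,onz(s,u,v,z).round(3))
s=load('side0')
for n,u,v,z in (('jarcap',228,202,.05),('bottlecap',341,126,.085),('bin',188,293,.072),('bin',283,345,.072),('bin',155,333,.072),('bin',245,385,.072)):print(n,onz(s,u,v,z).round(3))
E
```

```text
1.082062925004525
Y nL [0.5523 0.0014] loc mm [-58.8  28.4]
Y nR [ 0.5976 -0.0224] loc mm [-58.6 -22.8]
Y fR [0.6478 0.075 ] loc mm [ 51.  -21.4]
Y fL [0.6037 0.0971] loc mm [49.8 28. ]
G fL [0.6109 0.121 ] loc mm [74.3 32.8]
G fR [0.6576 0.1021] loc mm [ 79.6 -17.3]
O fL [0.6186 0.1228] loc mm [79.5 26.9]
O fR [0.6651 0.1005] loc mm [ 81.6 -24.6]
B nR [ 0.6115 -0.0088] loc mm [-40.  -28.7]
jarcap [ 0.771 -0.     0.05 ]
bottlecap [ 0.593 -0.353  0.085]
bin TL [0.535 0.322 0.072]
bin TR [0.759 0.351 0.072]
binfront [0.742 0.347 0.   ]
jarcap [0.767 0.005 0.05 ]
bottlecap [ 0.585 -0.34   0.085]
bin [0.72  0.293 0.072]
bin [0.487 0.33  0.072]
bin [0.735 0.402 0.072]
bin [0.522 0.433 0.072]
```

>>> apply_moves --plan '[0.2,4,40,-15,-0.163,0.2,4,50,-15,-0.163,0.2,0,47,-15,-0.163,0.2,0,0,-10,0,0.2,0,0,0,0]' --squeeze 20

```text
clock: 0.78
eef_pos: [0.6571, 0.1365, 0.1859]
orientation: [[0.468, 0.884, -0.003], [0.884, -0.468, -0.001], [-0.002, -0.002, -1.0]]
contact_force: [0.9, -0.9, 0.9]
opening: 0.0168
```

```bash
python3 - <<'E'
from h import *
for n in ('scene','side','wrist'): grab(n,n+'1')
s=env.read_state(); print(s['clock'],s['eef_pos'],s['orientation'].round(3),s['opening'])
a=cv2.imread('pics/scene1.png')[110:230,220:340]; b=cv2.imread('pics/side1.png')[130:280,180:340]
cv2.imwrite('pics/c1.png',np.hstack([cv2.resize(a,(400,400),interpolation=cv2.INTER_CUBIC),cv2.resize(b,(400,375),interpolation=cv2.INTER_CUBIC).__getitem__(slice(None)) if 0 else cv2.copyMakeBorder(cv2.resize(b,(400,375),interpolation=cv2.INTER_CUBIC),0,25,0,0,0)]))
E
```

```text
0.925 [0.65868353 0.13477953 0.18769345] [[ 0.472  0.882  0.001]
 [ 0.882 -0.472 -0.001]
 [-0.     0.001 -1.   ]] 0.017242490415757747
```

View pics/c1.png

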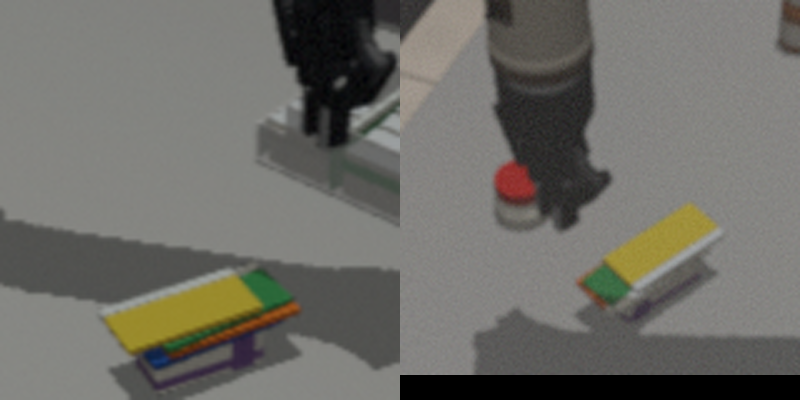

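View pics/wrist1.png

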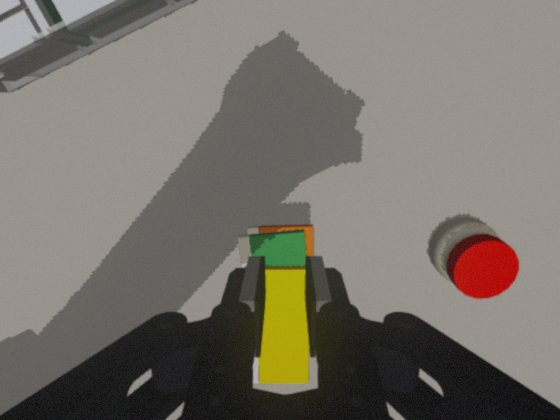

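```bash
python3 - <<'E'
from h import *
s=env.read_state(); p=s['eef_pos'];R=s['orientation']
for tag in('scene1','side1','wrist1'):
    f=load(tag)
    for a in (0,5,11,16): print(tag,a,[proj(f,p+R@np.array([x,y*k,a])/1000).round(1).tolist()[0] for k,x,y in((1,0,8.6),(-1,0,8.6),(1,0,22),(-1,0,22))])
E
python3 - <<'E'
import cv2
a=cv2.imread('pics/scene1.png')[130:165,295:345]; b=cv2.imread('pics/side1.png')[190:230,225:275]
cv2.imwrite('pics/c1b.png',cv2.hconcat([cv2.resize(a,(400,400)),cv2.resize(b,(400,400))]))
E
```

```text
scene1 0 [[319.0, 150.0], [315.2, 146.5], [322.0, 152.8], [312.4, 143.8]]
scene1 5 [[318.9, 151.8], [315.1, 148.3], [321.8, 154.6], [312.3, 145.6]]
scene1 11 [[318.7, 154.0], [315.0, 150.5], [321.7, 156.8], [312.2, 147.8]]
scene1 16 [[318.6, 155.8], [314.9, 152.2], [321.6, 158.6], [312.1, 149.5]]
side1 0 [[239.4, 210.6], [244.3, 215.3], [235.7, 207.1], [248.1, 218.9]]
side1 5 [[239.6, 212.2], [244.4, 216.8], [235.8, 208.7], [248.3, 220.5]]
side1 11 [[239.8, 214.1], [244.6, 218.7], [236.0, 210.5], [248.4, 222.4]]
side1 16 [[239.9, 215.6], [244.8, 220.2], [236.2, 212.1], [248.6, 223.9]]
wrist1 0 [[306.8, 286.9], [264.0, 286.9], [340.1, 287.0], [230.6, 286.8]]
wrist1 5 [[306.1, 280.7], [264.6, 280.7], [338.4, 280.7], [232.3, 280.6]]
wrist1 11 [[305.3, 273.8], [265.3, 273.7], [336.5, 273.8], [234.2, 273.7]]
wrist1 16 [[304.7, 268.3], [265.9, 268.3], [335.0, 268.4], [235.7, 268.3]]
```

View pics/c1b.png

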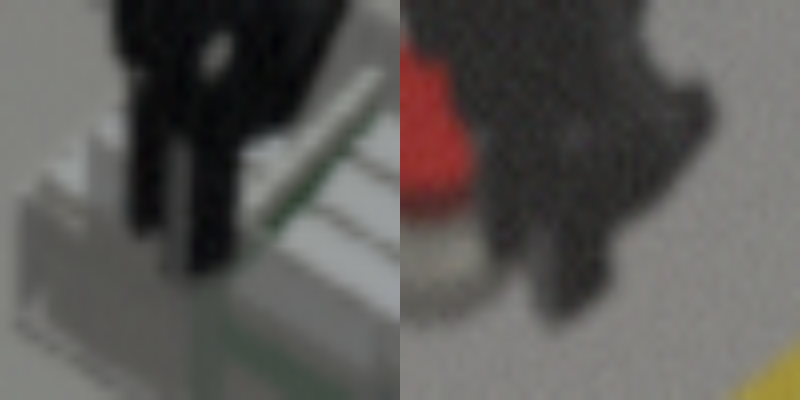

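```bash
python3 - <<'E'
from h import *
s=env.read_state(); p=s['eef_pos'];R=s['orientation']
for tag in('scene1','side1','wrist1'):
    f=load(tag)
    for a in (5,8,11,14): print(tag,a,[proj(f,p+R@np.array([x,y,a])/1000).round(1).tolist()[0] for x,y in((11,-8.6),(-11,-8.6),(11,-18),(-11,-18),(11,8.6),(-11,8.6),(-11,18))])
E
```

```text
scene1 5 [[319.1, 147.2], [311.1, 149.5], [317.1, 145.3], [309.1, 147.6], [322.9, 150.7], [314.8, 153.0], [316.9, 155.0]]
scene1 8 [[319.1, 148.2], [311.1, 150.6], [317.0, 146.3], [309.1, 148.6], [322.8, 151.7], [314.8, 154.1], [316.8, 156.1]]
scene1 11 [[319.0, 149.3], [311.0, 151.6], [317.0, 147.4], [309.0, 149.7], [322.7, 152.8], [314.7, 155.2], [316.8, 157.2]]
scene1 14 [[318.9, 150.4], [311.0, 152.7], [316.9, 148.5], [309.0, 150.8], [322.7, 153.9], [314.7, 156.2], [316.7, 158.2]]
side1 5 [[240.3, 219.4], [248.6, 214.3], [243.0, 221.9], [251.3, 216.9], [235.4, 214.7], [243.7, 209.7], [241.1, 207.3]]
side1 8 [[240.4, 220.3], [248.6, 215.3], [243.0, 222.9], [251.3, 217.8], [235.5, 215.6], [243.8, 210.7], [241.2, 208.2]]
side1 11 [[240.5, 221.2], [248.7, 216.2], [243.1, 223.8], [251.4, 218.7], [235.6, 216.6], [243.9, 211.6], [241.2, 209.1]]
side1 14 [[240.6, 222.2], [248.8, 217.1], [243.2, 224.7], [251.5, 219.7], [235.7, 217.5], [244.0, 212.5], [241.3, 210.1]]
wrist1 5 [[264.2, 256.5], [265.0, 303.8], [241.0, 256.5], [242.8, 303.8], [306.6, 256.6], [305.6, 303.8], [327.8, 303.9]]
wrist1 8 [[264.6, 253.3], [265.4, 299.9], [241.8, 253.3], [243.6, 299.9], [306.2, 253.4], [305.2, 300.0], [327.0, 300.0]]
wrist1 11 [[264.9, 250.3], [265.7, 296.2], [242.6, 250.3], [244.3, 296.2], [305.8, 250.3], [304.9, 296.2], [326.3, 296.2]]
wrist1 14 [[265.3, 247.3], [266.0, 292.6], [243.4, 247.3], [245.0, 292.5], [305.4, 247.4], [304.5, 292.6], [325.6, 292.6]]
```

>>> apply_moves --plan '[0.2,0,0,-60,0,0.2,0,0,-50,0,0.2,0,0,-32,0,0.2,0,0,0,0,0.2,-4.7,-8.8,0,0]'

```text
clock: 1.55
eef_pos: [0.6549, 0.1286, 0.0473]
orientation: [[0.47, 0.883, 0.003], [0.883, -0.47, 0.001], [0.003, 0.002, -1.0]]
contact_force: [1.1, -0.4, 0.5]
opening: 0.017
```

>>> apply_moves --plan '[0.2,-2,-3.5,0,0,0.2,-2,-3.5,0,0,0.2,-2,-3.5,0,0,0.2,0,0,0,0]'

```text
clock: 2.05
eef_pos: [0.6476, 0.1176, 0.0459]
orientation: [[0.47, 0.883, 0.001], [0.883, -0.47, 0.0], [0.0, 0.001, -1.0]]
contact_force: [-0.3, -0.4, 0.2]
opening: 0.0171
```

```bash
cat >> h.py <<'E'
def look(k):
    for n in ('scene','side','wrist'): grab(n,n+str(k))
    a=cv2.imread(f'pics/scene{k}.png')[160:240,230:330]; b=cv2.imread(f'pics/side{k}.png')[190:270,220:320]
    c=cv2.imread(f'pics/wrist{k}.png')
    cv2.imwrite(f'pics/c{k}.png',cv2.vconcat([cv2.hconcat([cv2.resize(a,(400,320)),cv2.resize(b,(400,320))]),cv2.resize(c[160:420,50:510],(800,280))[:, :]]))
    s=env.read_state(); d=s['eef_pos'][:2]-[.605,.04]
    print(s['clock'],s['eef_pos'].round(4),s['contact_force'].round(1),s['opening'].round(4),'loc',(.469*d[0]+.883*d[1])*1e3,(-.883*d[0]+.469*d[1])*1e3)
E
python3 -c "
from h import *
look(2)"
```

```text
Traceback (most recent call last):
  File "h.py", line 21, in look
    print(s['clock'],s['eef_pos'].round(4),s['contact_force'].round(1),s['opening'].round(4),'loc',(.469*d[0]+.883*d[1])*1e3,(-.883*d[0]+.469*d[1])*1e3)
                                                                       ^^^^^^^^^^^^^^^^^^
AttributeError: 'float' object has no attribute 'round'
```

View pics/c2.png

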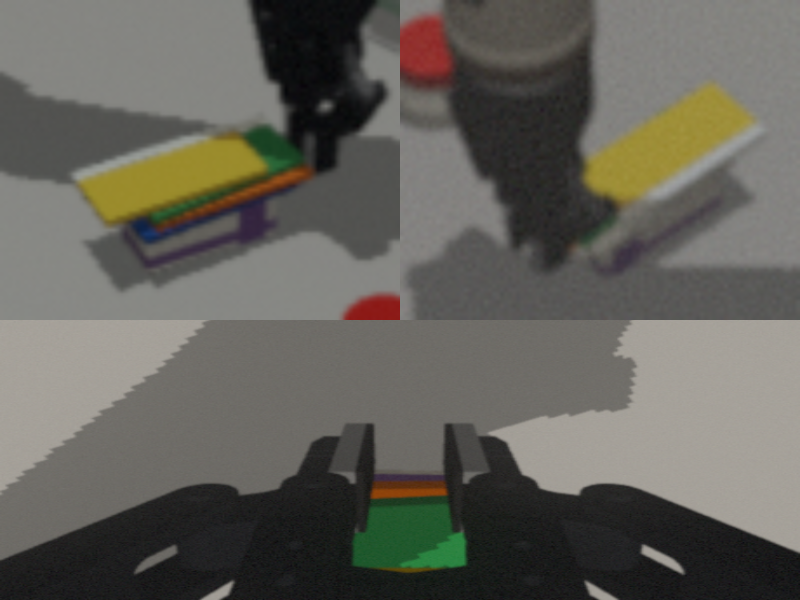

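>>> apply_moves --plan '[0.2,-1.4,-2.7,0,0,0.2,-1.4,-2.7,0,0,0.2,-1.4,-2.7,0,0,0.2,0,0,0,0]'

```text
clock: 2.7
eef_pos: [0.6428, 0.109, 0.0452]
orientation: [[0.47, 0.883, -0.001], [0.883, -0.47, -0.001], [-0.001, -0.0, -1.0]]
contact_force: [0.0, -0.0, -0.4]
opening: 0.0174
```

```bash
sed -i "s/s\['opening'\].round(4)/s['opening']/" h.py
python3 -c "
from h import *
look(3)
c=cv2.imread('pics/wrist3.png');cv2.imwrite('pics/w3.png',cv2.resize(c[230:360,220:350],(600,600)))"
```

```text
2.85 [0.6429 0.1093 0.0452] [-0.9 -0.  -0.8] 0.016941089355425466 loc 78.97060019541244 -0.9673502327067138
```

View pics/c3.png

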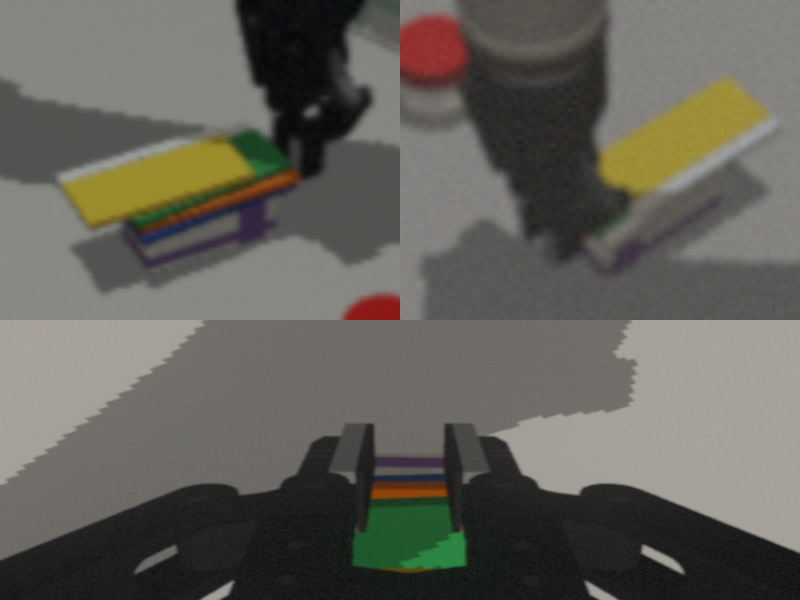

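View pics/w3.png

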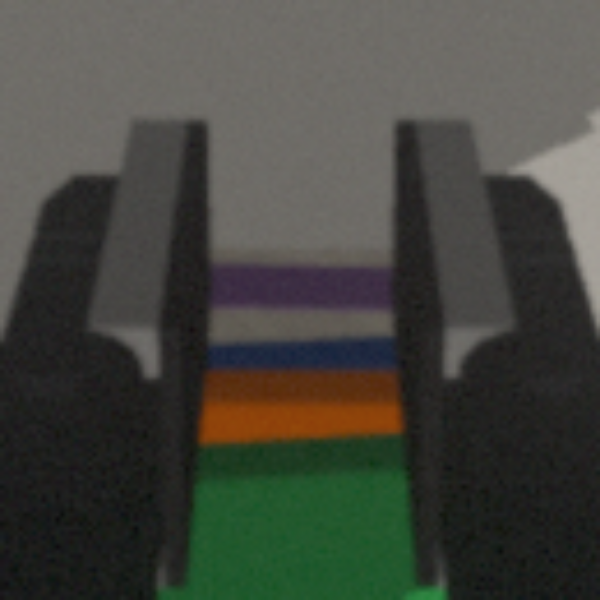

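```bash
cat >> h.py <<'E'
def el(f,u,v,z):
    d=onz(f,u,v,z)[:2]-[.605,.04]; return np.round([(.469*d[0]+.883*d[1])*1e3,(-.883*d[0]+.469*d[1])*1e3],1)
E
python3 -c "
from h import *
f=load('wrist3');k=130/600
for n,x,y,z in (('Bbot L',215,346,.036),('Bbot R',390,338,.036),('Btop/Obot L',212,370,.042),('R',390,370,.042),('Otop L',205,402,.048),('R',398,402,.048),('Gbot L',203,444,.048),('R',400,434,.048),('Gtop L',200,478,.054),('R',400,467,.054),('cart top?',300,340,.036)):
  print(n,el(f,220+x*k,230+y*k,z))"
```

```text
Bbot L [64.5  7. ]
Bbot R [65.3 -9.6]
Btop/Obot L [65.8  6.9]
R [65.8 -9.3]
Otop L [66.5  7.2]
R [66.5 -9.7]
Gbot L [62.2  7.5]
R [63.2 -9.9]
Gtop L [63.1  7.4]
R [64.2 -9.6]
cart top? [65.1 -1.1]
```

>>> apply_moves --plan '[0.2,4,7.5,0,0,0.2,0,0,55,0,0.2,-28,-53,0,0,0.2,-28,-53,0,0,0.2,-29.6,-55.2,0,0]'

```text
clock: 3.48
eef_pos: [0.5614, -0.0446, 0.1007]
orientation: [[0.469, 0.883, 0.001], [0.883, -0.469, 0.0], [0.001, 0.001, -1.0]]
contact_force: [1.4, -1.3, 0.3]
opening: 0.0169
```

>>> apply_moves --plan '[0.2,0,0,0,0,0.2,0,0,-35,0,0.2,0,0,-20,0,0.2,0,0,0,0]'

```text
clock: 3.98
eef_pos: [0.5603, -0.0427, 0.0436]
orientation: [[0.468, 0.883, -0.004], [0.883, -0.468, 0.001], [-0.001, -0.004, -1.0]]
contact_force: [0.4, -1.0, 0.5]
opening: 0.017
```

```bash
python3 -c "
from h import *
look(4)"
```

```text
4.125 [ 0.5624 -0.0433  0.0459] [ 0.1 -0.4  0.5] 0.01688858350938875 loc -93.50366163742729 -1.4403371242366971
```

View pics/c4.png

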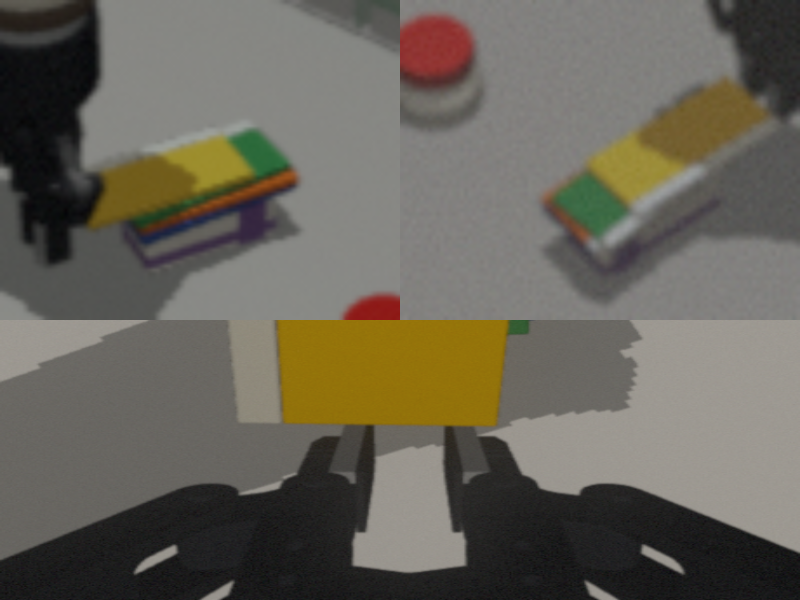

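View pics/wrist4.png

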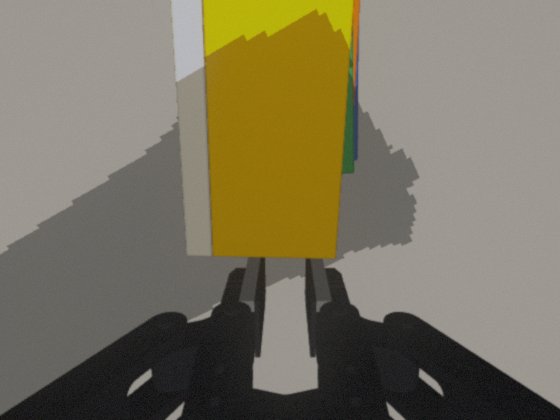

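```bash
python3 -c "
from h import *
f=load('wrist4')
for n,x,y,z in (('Yn L',187,255,.06),('Yn R',337,258,.06),('Gn R',354,173,.054),('Bn R',358,159,.042),('Bedge far',358,60,.042)):
  print(n,el(f,x,y,z))
c=cv2.imread('pics/wrist4.png');cv2.imwrite('pics/w4.png',cv2.resize(c[0:190,320:380],(300,950)[::1])[:600*950//950])"
```

```text
Yn L [-72.7  33.1]
Yn R [-73.8 -19.2]
Gn R [-44.8 -24.6]
Bn R [-42.2 -28.1]
Bedge far [ -8. -26.]
```

View pics/w4.png

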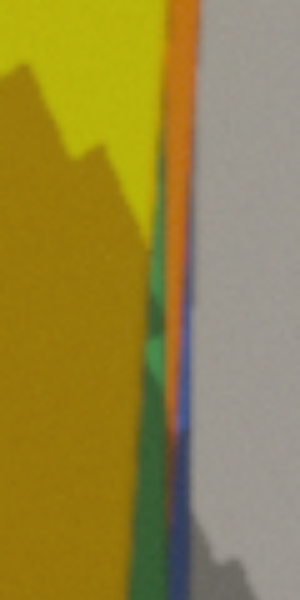

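>>> apply_moves --plan '[0.2,0.2,8,0,0,0.2,2,3.5,0,0,0.2,2,3.5,0,0,0.2,2,3.5,0,0,0.2,2,3.5,0,0]'

```text
clock: 4.75
eef_pos: [0.5699, -0.0218, 0.0453]
orientation: [[0.47, 0.883, 0.0], [0.883, -0.47, -0.0], [-0.0, 0.0, -1.0]]
contact_force: [-0.4, -0.6, 1.4]
opening: 0.0168
```

>>> apply_moves --plan '[0.2,2,3.5,0,0,0.2,2,3.5,0,0,0.2,2,3.5,0,0,0.2,0,0,0,0]'

```text
clock: 5.25
eef_pos: [0.576, -0.0108, 0.0453]
orientation: [[0.469, 0.883, 0.0], [0.883, -0.469, 0.0], [0.001, 0.0, -1.0]]
contact_force: [0.2, -0.1, 0.1]
opening: 0.017
```

```bash
python3 -c "
from h import *
look(5)"
```

```text
5.4 [ 0.5757 -0.0115  0.0452] [-0.6  0.3 -0.1] 0.017435908934683306 loc -59.183799509904595 1.7490841018466854
```

View pics/c5.png

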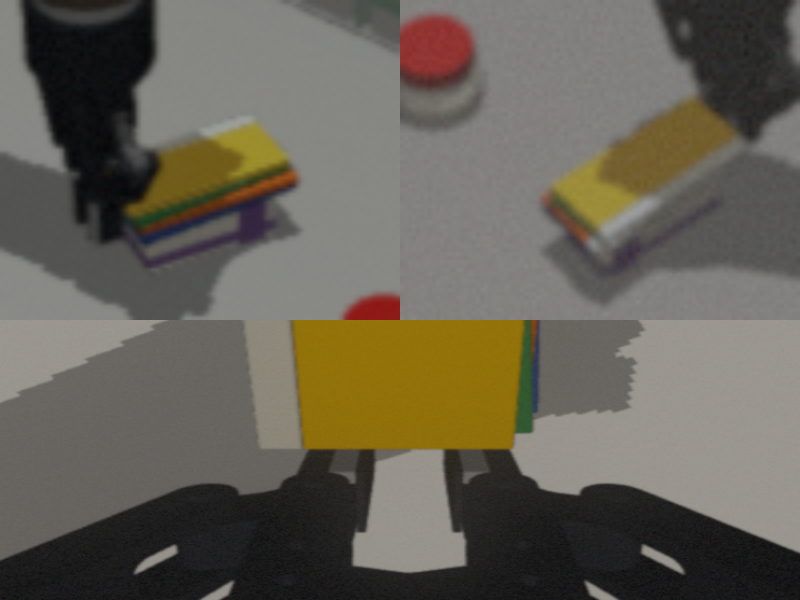

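View pics/wrist5.png

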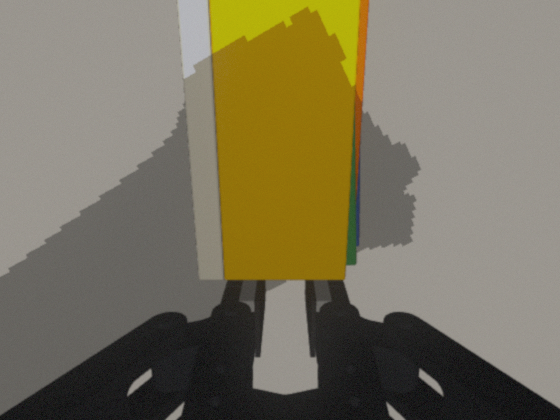

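```bash
python3 -c "
from h import *
f=load('wrist5')
for n,x,y,z in (('Yn L',200,279,.06),('Yn R',345,279,.06),('Gn R',356,265,.054),('Bn R',359,245,.042),('Y far right edge',359,10,.06)):
  print(n,el(f,x,y,z))"
```

```text
Yn L [-47.5  31.9]
Yn R [-47.5 -19.7]
Gn R [-45.  -24.5]
Bn R [-42.3 -27.8]
Y far right edge [ 38.6 -19.5]
```

>>> apply_moves --plan '[0.2,1,1.8,0,0,0.2,1,1.8,0,0,0.2,1,1.8,0,0,0.2,0,0,0,0]'

```text
clock: 5.9
eef_pos: [0.5788, -0.0058, 0.0453]
orientation: [[0.47, 0.883, 0.0], [0.883, -0.47, 0.0], [0.0, -0.0, -1.0]]
contact_force: [-0.0, 0.2, -0.6]
opening: 0.0173
```

```bash
python3 -c "
from h import *
look(6)"
```

```text
6.05 [ 0.5788 -0.0058  0.0453] [ 0.1 -0.6  0. ] 0.01729254617729063 loc -52.76051045660347 1.6142828636029651
```

View pics/c6.png

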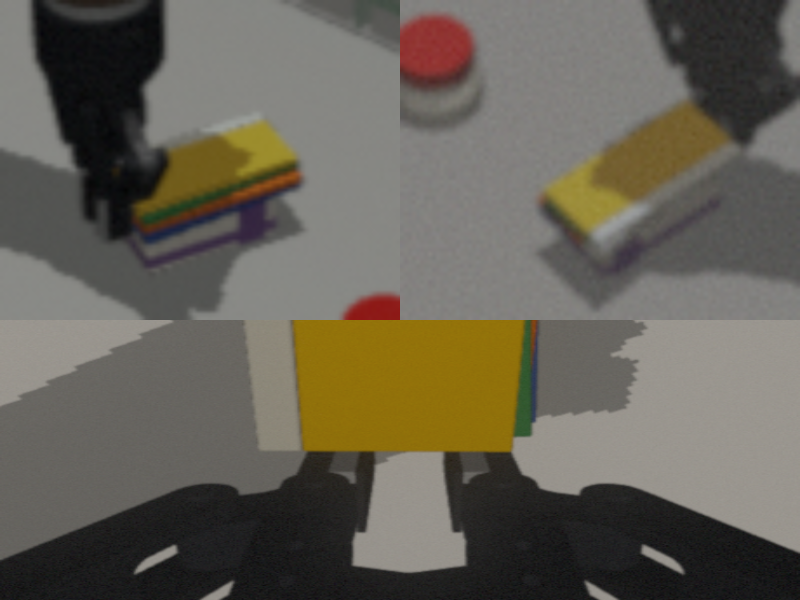

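View pics/wrist6.png

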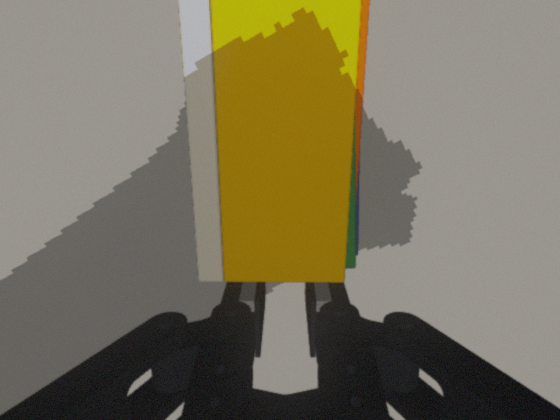

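```bash
python3 -c "
from h import *
f=load('wrist6')
c=cv2.imread('pics/wrist6.png');cv2.imwrite('pics/w6.png',cv2.resize(c[220:300,320:380],(600,800)[::1])[:600])
for n,x,y,z in (('Yn L',200,281,.06),('Yn R',344,282,.06),('Gn R',355,267.5,.054),('Bn R',358,254,.042)):
  print(n,el(f,x,y,z))"
```

```text
Yn L [-42.   31.8]
Yn R [-42.4 -19.5]
Gn R [-39.8 -24.4]
Bn R [-40.  -27.8]
```

View pics/w6.png

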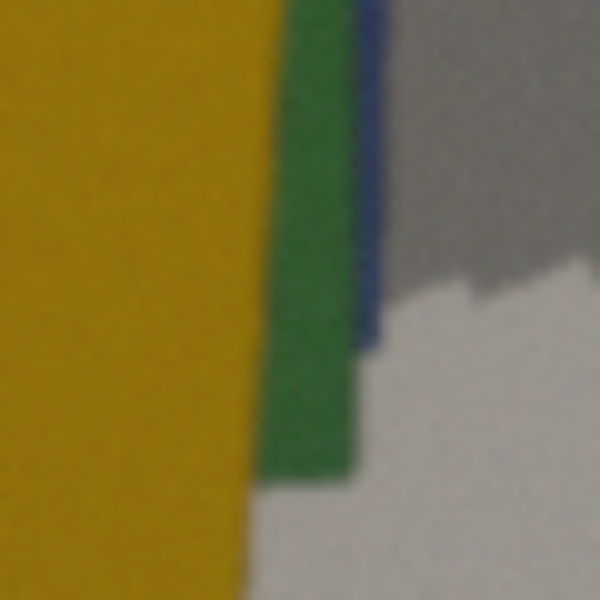

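>>> apply_moves --plan '[0.2,-4,-7.5,0,0,0.5,0,0,60,0,1,17.5,32.2,0,0,1,17.4,32.2,0,0,1,0,0,0,0]'

```text
clock: 6.68
eef_pos: [0.6106, 0.0545, 0.1059]
orientation: [[0.466, 0.885, 0.002], [0.885, -0.466, 0.002], [0.003, 0.0, -1.0]]
contact_force: [-0.6, 0.8, -0.2]
opening: 0.085
```

```bash
python3 -c "
from h import *
look(7)"
```

```text
6.825 [0.609  0.0494 0.1049] [-0.1 -1.3  0.4] 0.08580646547372917 loc 10.168210312591725 0.8761124064574329
```

View pics/wrist7.png

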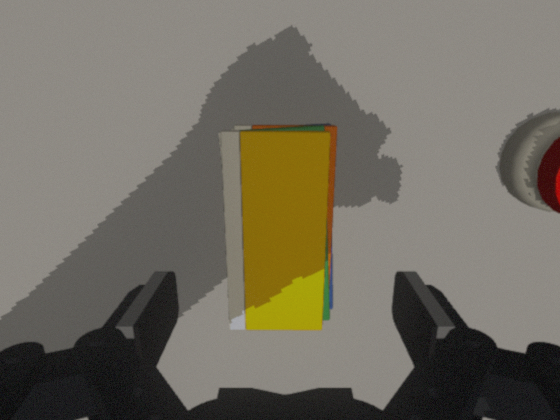

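View pics/c7.png

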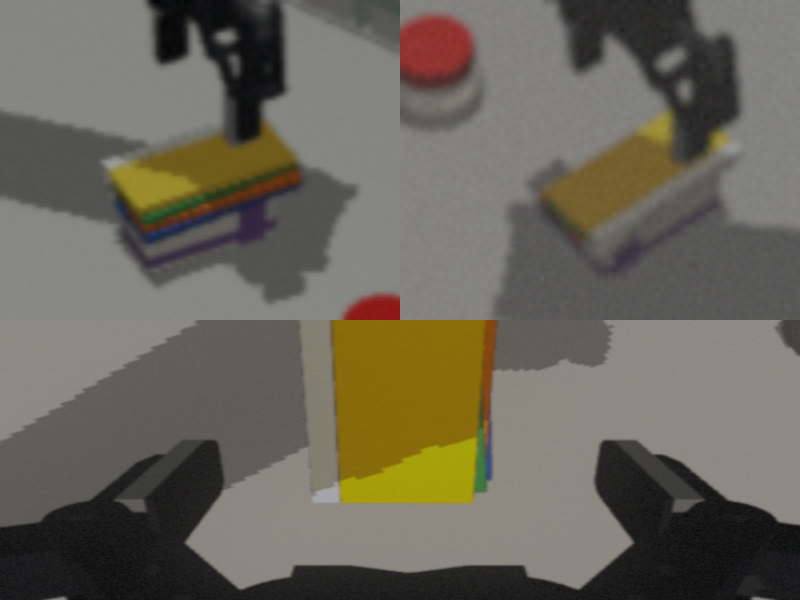

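```bash
python3 -c "
from h import *
f=load('wrist7')
c=cv2.imread('pics/wrist7.png');cv2.imwrite('pics/w7.png',cv2.resize(c[115:340,210:345],(480,800))[:800][:, :] if 0 else cv2.hconcat([cv2.resize(c[115:190,210:345],(760,422)),]))
for n,x,y,z in (('YfL',220,132,.06),('YfR',329,132,.06),('YnL',230,330,.06),('YnR',322,330,.06),('OfR',337,125,.048),('OfL',236,126,.048),('GnR',329,320,.054),('BnR',333,308,.042),('B?',333,270,.042)):
  print(n,el(f,x,y,z))"
```

```text
YfL [67.4 31.8]
YfR [ 67.4 -19.8]
YnL [-42.6  31.9]
YnR [-42.6 -19.8]
OfR [ 69.5 -25. ]
OfL [69.  25.6]
GnR [-40.2 -24.3]
BnR [-40.1 -28.1]
B? [-14.5 -27.1]
```

View pics/w7.png

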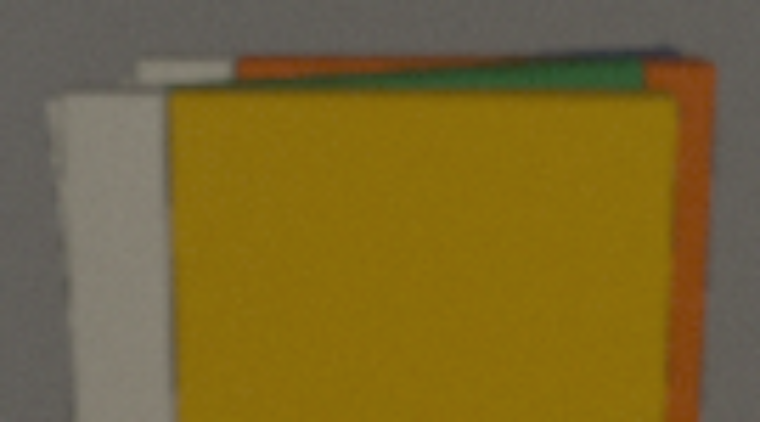

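>>> apply_moves --plan '[1,0.7,1.3,-40,0,1,0,0,-26,0,0.85,0,0,0,0,0.78,0,0,0,0,0.74,0,0,0,0]' --squeeze 20

```text
clock: 7.45
eef_pos: [0.6114, 0.0519, 0.0408]
orientation: [[0.47, 0.883, 0.002], [0.883, -0.47, 0.0], [0.001, 0.002, -1.0]]
contact_force: [-1.1, 0.3, 0.3]
opening: 0.0633
```

>>> apply_moves --plan '[0.71,0,0,0,0,0.68,0,0,0,0,0.66,0,0,0,0,0.64,0,0,0,0,0.62,0,0,0,0]'

```text
clock: 8.07
eef_pos: [0.6106, 0.0521, 0.0394]
orientation: [[0.47, 0.883, 0.001], [0.883, -0.47, 0.0], [0.0, 0.0, -1.0]]
contact_force: [0.2, 0.5, 1.4]
opening: 0.0526
```

>>> apply_moves --plan '[0.6,0,0,0,0,0.58,0,0,0,0,0.56,0,0,0,0,0.56,0,0,0,0]'

```text
clock: 8.57
eef_pos: [0.6107, 0.0521, 0.0396]
orientation: [[0.47, 0.883, 0.001], [0.883, -0.47, -0.0], [0.0, 0.001, -1.0]]
contact_force: [-0.4, -1.1, 4.8]
opening: 0.0518
```

```bash
python3 -c "
from h import *
look(8)"
```

```text
8.725 [0.6107 0.0522 0.0396] [-0.8 -0.5  6. ] 0.052289026166935475 loc 13.40253256077606 0.6941214317879619
```

View pics/c8.png

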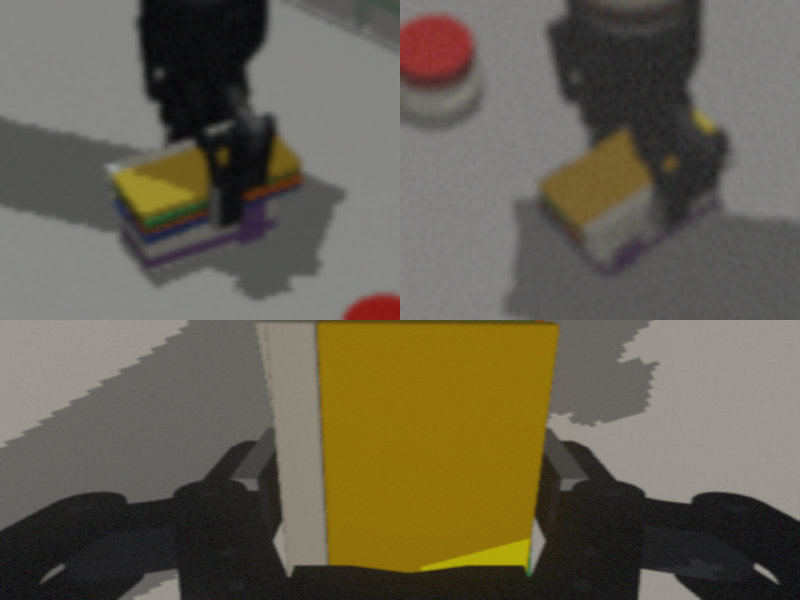

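View pics/wrist8.png

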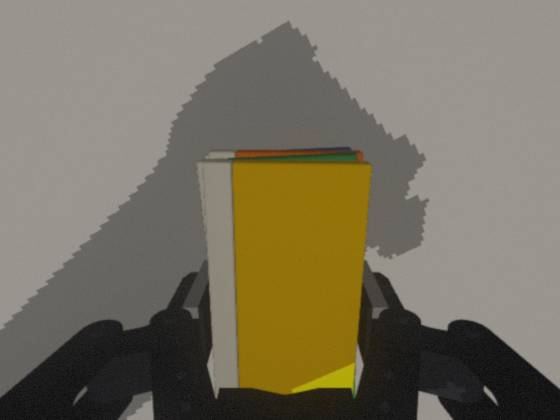

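```bash
python3 -c "
from h import *
c=cv2.imread('pics/wrist8.png');cv2.imwrite('pics/w8.png',cv2.hconcat([cv2.resize(c[140:200,190:250],(400,400)),cv2.resize(c[140:200,325:385],(400,400))]))"
```

```text
(no output)
```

View pics/w8.png

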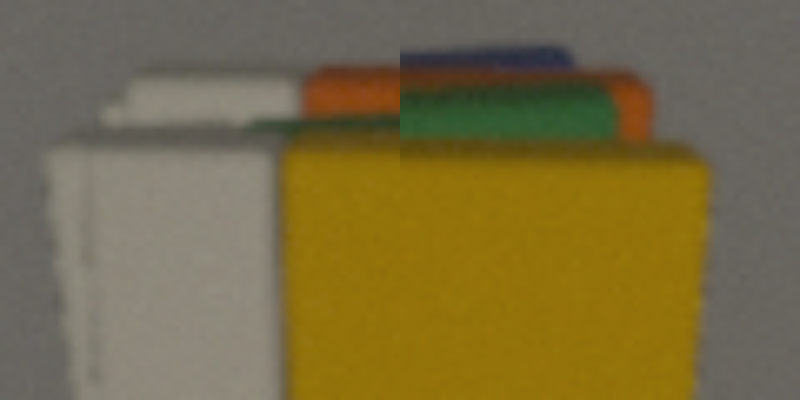

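```bash
python3 -c "
from h import *
f=load('wrist8')
for n,x,y,z in (('YfL',197.5,162.5,.06),('YfR',371.2,163,.06),('GfR',357.2,153.5,.054),('G left-ish',226.7,158.8,.054),('OfR',363.2,151,.048),('OfL',209.5,151,.048),('BfR',351.2,147.2,.042),('BfL',205.7,155.7,.042),('B mid',325,149,.042)):
  print(n,el(f,x,y,z))"
```

```text
YfL [68.  27.4]
YfR [ 67.8 -25.8]
GfR [ 69.7 -22.5]
G left-ish [68.  19.3]
OfR [ 69.5 -25.7]
OfL [69.6 25.9]
BfR [ 69.9 -22.7]
BfL [66.9 28.6]
B mid [ 69.3 -13.5]
```

>>> apply_moves --plan '[0.8,0,0,0,0,0.8,9,17,0,0,0.8,9,17,0,0,0.72,0,0,0,0,0.68,0,0,0,0]'

```text
clock: 9.35
eef_pos: [0.6281, 0.0865, 0.039]
orientation: [[0.469, 0.883, -0.001], [0.883, -0.469, -0.0], [-0.001, -0.0, -1.0]]
contact_force: [-0.6, -0.8, -0.2]
opening: 0.0585
```

>>> apply_moves --plan '[0.66,0,0,0,0,0.64,0,0,0,0,0.62,0,0,0,0,0.6,0,0,0,0,0.58,0,0,0,0]'

```text
clock: 9.98
eef_pos: [0.6282, 0.0859, 0.0396]
orientation: [[0.47, 0.883, -0.0], [0.883, -0.47, -0.0], [-0.0, -0.0, -1.0]]
contact_force: [-3.2, -1.1, 4.6]
opening: 0.0517
```

>>> apply_moves --plan '[0.58,0,0,0,0,0.8,0,0,0,0,0.8,-13,-24.5,0,0,0.8,-13,-24.5,0,0,0.8,-10,-19,0,0]'

```text
clock: 10.6
eef_pos: [0.5921, 0.0168, 0.0391]
orientation: [[0.47, 0.883, 0.0], [0.883, -0.47, -0.0], [-0.0, 0.0, -1.0]]
contact_force: [0.3, 0.2, 0.8]
opening: 0.0682
```

>>> apply_moves --plan '[0.74,0,0,0,0,0.68,0,0,0,0,0.65,0,0,0,0,0.62,0,0,0,0,0.6,0,0,0,0]'

```text
clock: 11.22
eef_pos: [0.5935, 0.0192, 0.0399]
orientation: [[0.469, 0.883, 0.002], [0.883, -0.469, 0.001], [0.002, 0.002, -1.0]]
contact_force: [1.8, 1.0, 1.9]
opening: 0.0515
```

>>> apply_moves --plan '[0.58,0,0,0,0,0.58,0,0,0,0]'

```text
clock: 11.48
eef_pos: [0.5932, 0.0189, 0.0398]
orientation: [[0.469, 0.883, 0.002], [0.883, -0.469, 0.001], [0.002, 0.001, -1.0]]
contact_force: [3.1, 2.5, 3.6]
opening: 0.052
```

```bash
python3 -c "
from h import *
look(9)
c=cv2.imread('pics/wrist9.png');cv2.imwrite('pics/w9.png',cv2.hconcat([cv2.resize(c[:,200:300],(400,600)) ,cv2.resize(c[:,300:400],(400,600))]))"
```

```text
11.625 [0.5931 0.0189 0.0398] [2.8 2.4 5. ] 0.05154579493676151 loc -24.182158030817988 0.5719080323303218
```

View pics/wrist9.png

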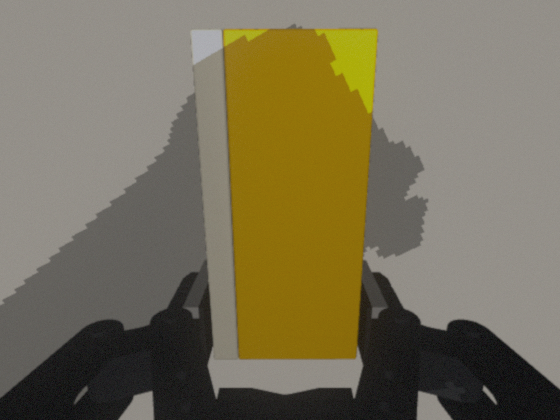

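View pics/c9.png

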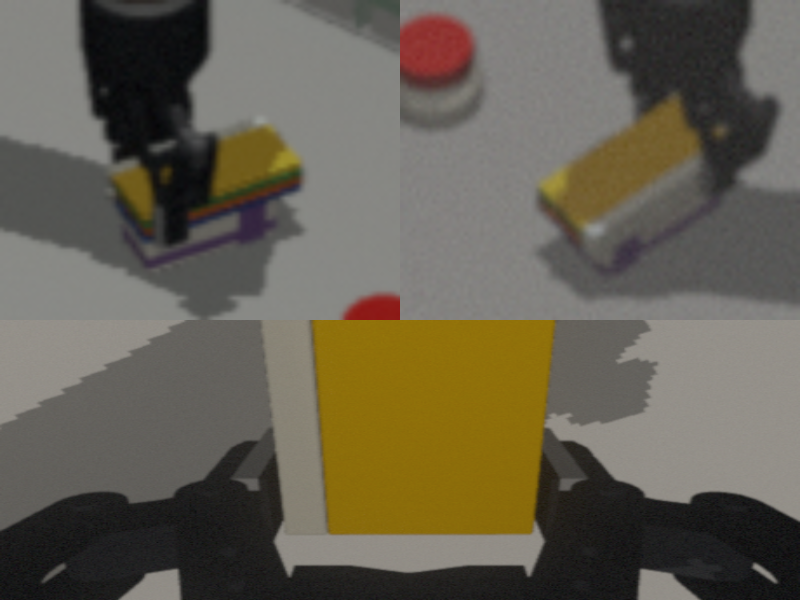

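>>> apply_moves --plan '[0.8,0,0,0,0,0.8,0,0,0,0,0.8,8.8,16.5,0,0,0.8,8.8,16.5,0,0,0.8,0,0,0,0]'

```text
clock: 12.25
eef_pos: [0.6109, 0.055, 0.0395]
orientation: [[0.466, 0.885, 0.001], [0.885, -0.466, 0.002], [0.002, 0.0, -1.0]]
contact_force: [0.2, 0.7, 0.3]
opening: 0.0685
```

```bash
python3 -c "
from h import *
look(10)
c=cv2.imread('pics/wrist10.png');cv2.imwrite('pics/w10.png',cv2.hconcat([cv2.resize(c[140:200,190:250],(400,400)),cv2.resize(c[140:200,325:385],(400,400))]))"
```

```text
12.4 [0.6097 0.0511 0.0391] [-0.7  0.3 -0.1] 0.06802157734761213 loc 11.980187509667656 1.08482467516937
```

View pics/w10.png

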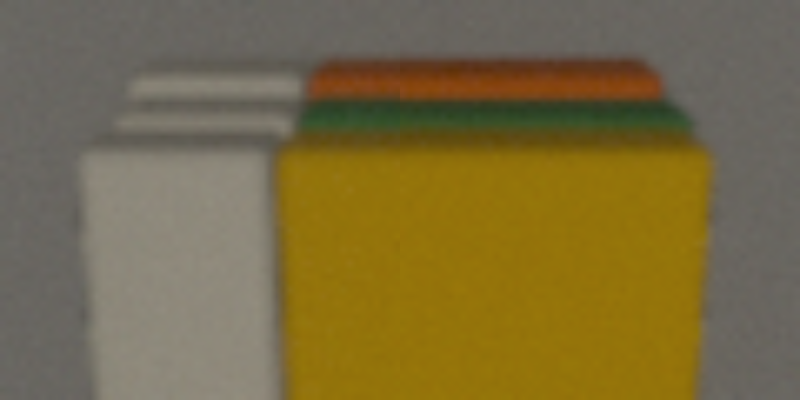

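View pics/c10.png

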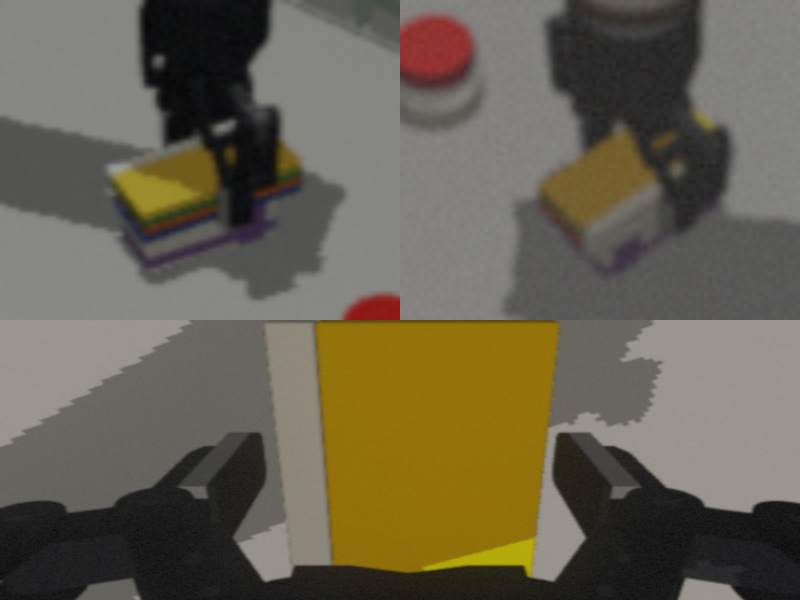

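```bash
python3 -c "
from h import *
f=load('wrist10')
for n,y,z in (('Ytop',148,.06),('Ybot',133,.054),('Gtop',114,.054),('Gbot',100,.048),('Otop',76,.048),('Obot',60,.042)):
  print(n,el(f,285,140+y*.15,z))"
```

```text
Ytop [67.6  1.3]
Ybot [67.2  1.3]
Gtop [68.1  1.3]
Gbot [67.7  1.3]
Otop [68.9  1.3]
Obot [68.8  1.3]
```

```bash
python3 -c "
from h import *
a=cv2.imread('pics/scene10.png')[195:230,252:312];cv2.imwrite('pics/s10.png',cv2.resize(a,(780,455),interpolation=cv2.INTER_CUBIC))"
```

```text
(no output)
```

View pics/s10.png

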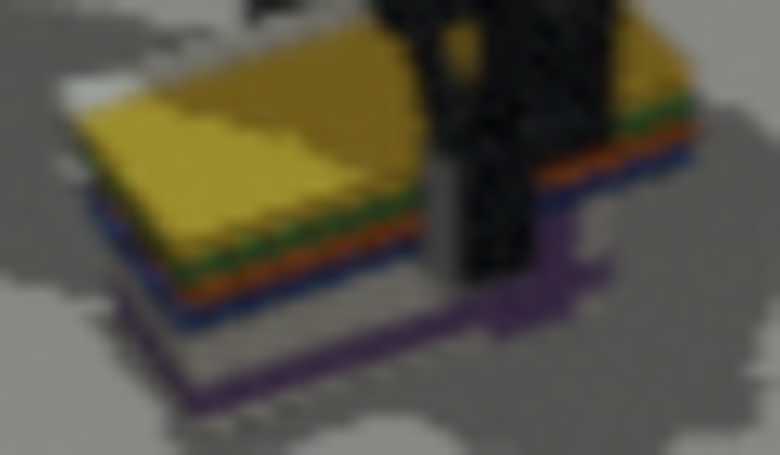

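>>> apply_moves --plan '[0.72,0.5,0.9,0,0,0.68,0,0,0,0,0.65,0,0,0,0,0.62,0,0,0,0,0.6,0,0,0,0]' --squeeze 20

```text
clock: 13.02
eef_pos: [0.6106, 0.0519, 0.0395]
orientation: [[0.47, 0.883, 0.0], [0.883, -0.47, -0.0], [0.0, 0.0, -1.0]]
contact_force: [0.1, -0.4, 1.4]
opening: 0.0516
```

>>> apply_moves --plan '[0.56,0,0,0,0,0.5,0,0,0,0,0.5,0,0,0,0,0.5,0,0,0,0]' --squeeze 40

```text
clock: 13.52
eef_pos: [0.6106, 0.0519, 0.0395]
orientation: [[0.47, 0.883, 0.0], [0.883, -0.47, -0.0], [-0.0, 0.0, -1.0]]
contact_force: [-0.3, -0.4, 4.0]
opening: 0.0516
```

```bash
python3 -c "
from h import *
look(11)
c=cv2.imread('pics/wrist11.png');cv2.imwrite('pics/w11.png',cv2.hconcat([cv2.resize(c[140:200,190:250],(400,400)),cv2.resize(c[140:200,325:385],(400,400))]))"
```

```text
13.675 [0.6106 0.0519 0.0395] [-0.9 -1.3  4.6] 0.05143061754747768 loc 13.153674666538087 0.6096139515195655
```

View pics/w11.png

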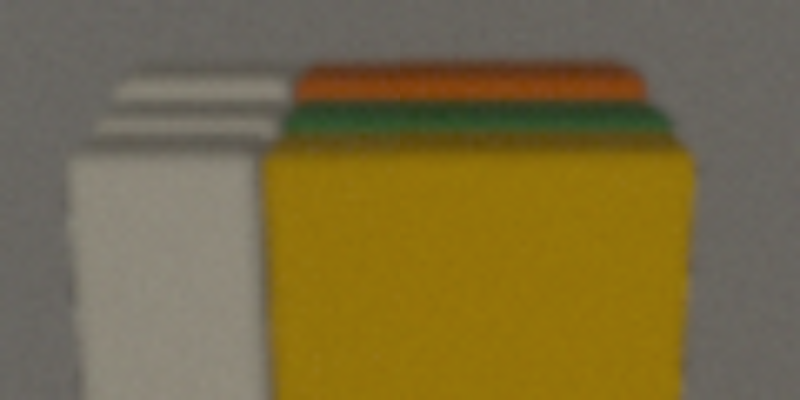

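View pics/c11.png

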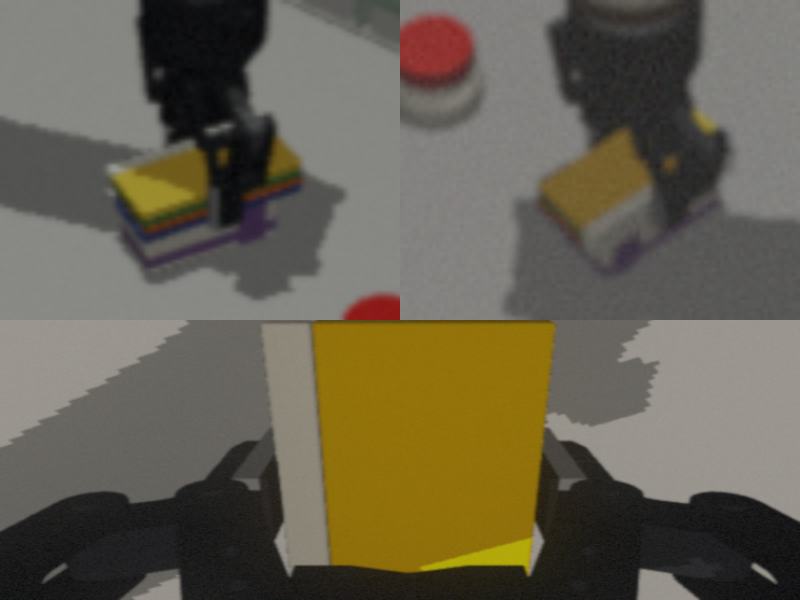

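>>> apply_moves --plan '[0.5,0,0,2,0,0.5,0,0,3,0,0.5,0,0,3,0,0.5,0,0,4,0,0.5,0,0,0,0]'

```text
clock: 14.3
eef_pos: [0.6108, 0.0521, 0.0518]
orientation: [[0.47, 0.883, 0.001], [0.883, -0.47, 0.0], [0.001, 0.001, -1.0]]
contact_force: [-0.6, -0.0, -1.7]
opening: 0.0516
```

```bash
python3 -c "
from h import *
look(12)
a=cv2.imread('pics/scene12.png')[185:230,250:325];cv2.imwrite('pics/s12.png',cv2.resize(a,(780,468),interpolation=cv2.INTER_CUBIC))"
```

```text
14.45 [0.6104 0.052  0.0513] [-0.5 -0.3 -1.5] 0.051367457234291876 loc 13.174557824579061 0.8711856610535947
```

View pics/s12.png

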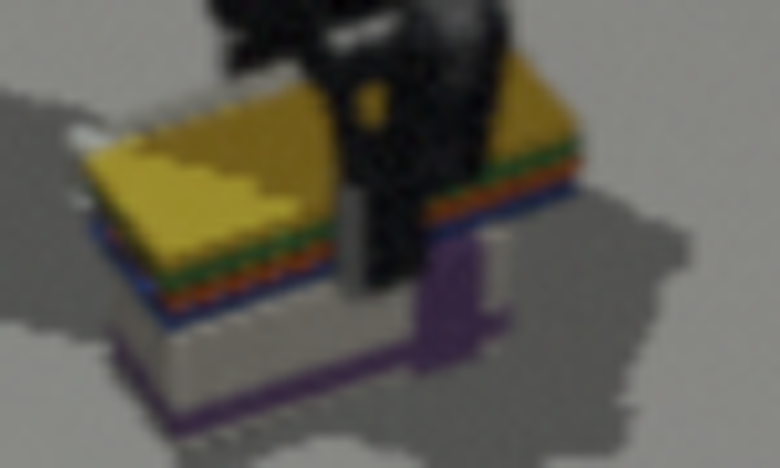

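View pics/c12.png

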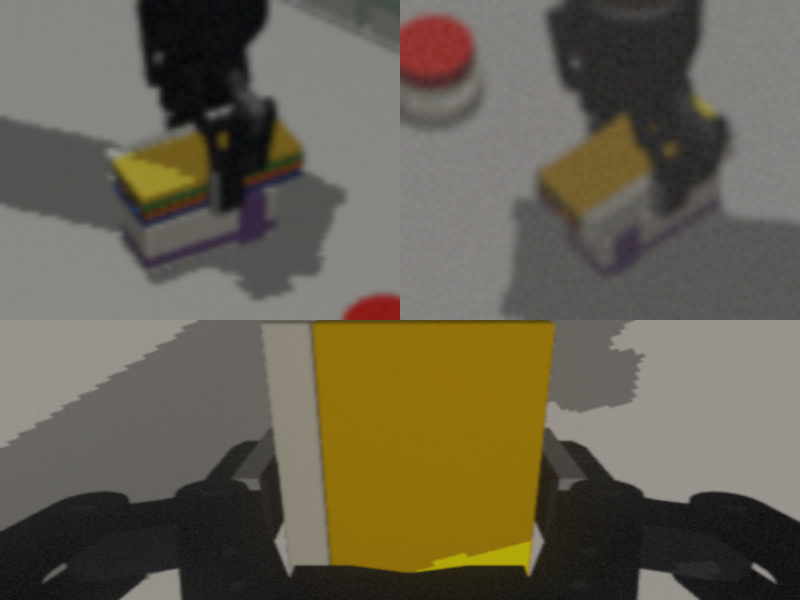

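>>> apply_moves --plan '[0.5,0,0,4,0,0.5,0,0,8,0,0.5,0,0,8,0,0.5,0,0,8,0,0.5,0,0,8,0]'

```text
clock: 15.08
eef_pos: [0.6106, 0.0521, 0.0881]
orientation: [[0.47, 0.883, 0.0], [0.883, -0.47, 0.0], [0.0, 0.0, -1.0]]
contact_force: [-0.0, -1.3, -1.3]
opening: 0.0515
```

>>> apply_moves --plan '[0.5,0,0,8,0,0.5,0,0,8,0,0.5,0,0,8,0,0.5,0,0,8,0,0.5,0,0,8,0]'

```text
clock: 15.7
eef_pos: [0.6104, 0.0521, 0.1278]
orientation: [[0.47, 0.883, -0.0], [0.883, -0.47, 0.0], [0.0, -0.0, -1.0]]
contact_force: [0.1, -0.2, -0.6]
opening: 0.0519
```

>>> apply_moves --plan '[0.5,0,0,8,0,0.5,0,0,8,0,0.5,0,0,8,0,0.5,0,0,8,0,0.5,0,0,4,0]'

```text
clock: 16.32
eef_pos: [0.6108, 0.0521, 0.164]
orientation: [[0.47, 0.883, 0.001], [0.883, -0.47, 0.0], [0.0, 0.001, -1.0]]
contact_force: [0.8, -0.1, -2.1]
opening: 0.0514
```

>>> apply_moves --plan '[0.5,0,0,0,0,0.5,0,0,0,0,0.5,0,0,0,0,0.5,0,0,0,0,0.5,0,0,0,0]'

```text
clock: 16.95
eef_pos: [0.6104, 0.052, 0.1632]
orientation: [[0.47, 0.883, -0.0], [0.883, -0.47, -0.0], [-0.0, -0.0, -1.0]]
contact_force: [-0.4, 0.1, -0.9]
opening: 0.0513
```

```bash
python3 -c "
from h import *
look(13)
a=cv2.imread('pics/scene13.png')[130:230,250:350];b=cv2.imread('pics/side13.png')[140:260,220:340];cv2.imwrite('pics/s13.png',cv2.hconcat([cv2.resize(a,(400,400)),cv2.resize(b,(400,400))]))
c=cv2.imread('pics/wrist13.png');cv2.imwrite('pics/w13.png',cv2.hconcat([cv2.resize(c[140:200,190:250],(400,400)),cv2.resize(c[140:200,325:385],(400,400))]))
"
```

```text
17.1 [0.6105 0.052  0.1633] [-0.7 -0.2 -1.2] 0.05116920812429568 loc 13.192431316755027 0.8096449199467108
```

View pics/s13.png

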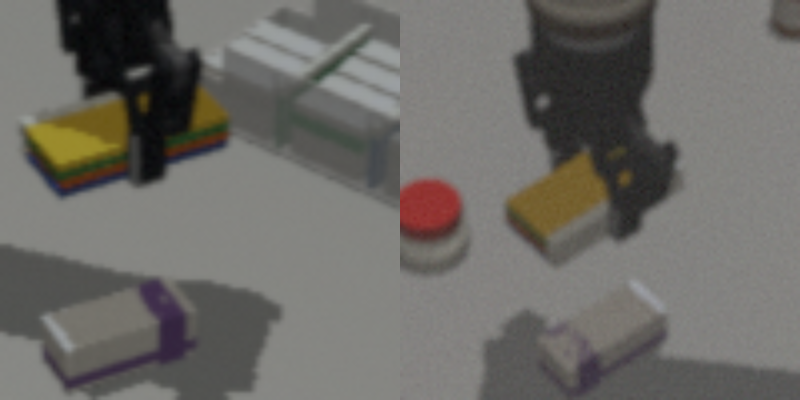

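View pics/w13.png

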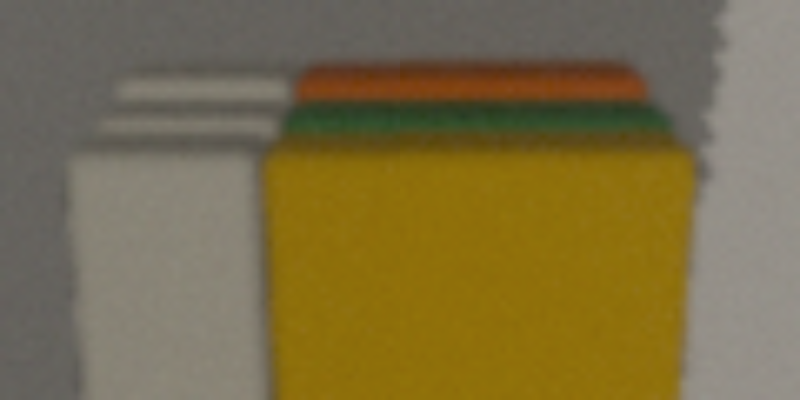

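```bash
python3 -c "
from h import *
f=load('scene13')
def W(e,l,z): return [.605+.469*e-.883*l,.04+.883*e+.469*l,z]
for z in(.15,.16,.17): print(z,proj(f,[W(-42,-25.3,z) if 0 else W(-.042,-.0253,z),W(.068,-.0253,z)]).round(1).tolist(),'obs (266.3,178) (307,167)')
s=env.read_state();print(s['joint_vel'].round(3))
env.job_done()"
```

```text
0.15 [[264.1, 184.0], [306.2, 170.9]] obs (266.3,178) (307,167)
0.16 [[264.0, 180.5], [306.4, 167.4]] obs (266.3,178) (307,167)
0.17 [[263.9, 176.9], [306.5, 163.9]] obs (266.3,178) (307,167)
[ 0.001 -0.002 -0.001 -0.    -0.     0.    -0.   ]
the job is handed in; nothing more can be done
```

I squared the four dividers on the carton, lifted the whole stack level in one grip, and handed in the job at about 17 s while still holding it. No verdict was reported.

- **Tapping:** I pushed the far end, then the near end. I then closed the jaws across the width at the middle, far end and near end.
- **Middle closing:** This left blue and green turned by about 0.05 rad. Closing near both ends removed that.
- **Grip and lift:** I gripped the centre with 40 N and lifted 124 mm.

**Last checks**
- **Square:** On the carton, the far ends of yellow, green and orange lay within about 1.3 mm of each other and parallel. The wrist picture after the lift looked the same.
- **Blue:** In the wrist view blue's end was hidden under orange. I could judge it only from the scene picture, where it looked flush to about 1.5 mm.
- **Height:** By the arm's readings blue is at about 0.160 m. Two bottom corners in the scene picture gave about 0.161 and 0.167 m, all above the 0.136 m needed.
- **Level and steady:** The tool axis was vertical, and joint speeds were 0.002 rad/s or less. The stack's own tilt was judged from the pictures. The two corner heights differ by about 6 mm, which would be roughly 0.05 rad, but I put it down to pixel error.
- **Load:** The tool read about 1 to 2 N downward, which fits four dividers (1.6 N). The carton stayed on the bench.
- **Bystanders:** The arm never went near the bin, bottle or jar, though I did not re-measure their positions at the end.

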